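Seat the tumbling barrel's axle in its two sprung slots

ROBOT

A 7-joint arm with a two-finger parallel gripper is mounted at the origin on a cart in front of the work surface, level with it; the furniture and walls round the work are solid. World frame = base frame: x ahead of the robot, y to its left, z up, the work surface at z = 0. Lengths are in m, angles in rad, forces in N, time in s.
With the tool pointing down it reaches from about 0.425 to 0.8 m from the base axis. Payload 8.3 kg.
Tool frame: the origin (TCP) lies midway between the tips of the shut fingers; the grasp point (between the pads) lies 19 mm behind it (robot.pinch_z is the x of the grasp point in the tool frame, in m); x points along the fingers, z is the direction in which the jaws open and shut, and the axes are right-handed (so a half turn about x gives the same grasp; the last joint's range is limited). The gripper opens to 85 mm and grips with 20 to 120 N. Pads are 22 mm wide; open, the fingers measure 114 mm over their backs; the gripper's body (76 mm by 85 mm) begins 54 mm behind the grasp point. The pads swing forward as they close: fully open they stand 13 mm farther back than shut.
Start: joints at [-1.318, 0.383, 0.016, 1.37, -0.006, 1.388, -0.046], TCP at [0.194, 0.594, 0.231] pointing down, gripper open.
Joint ranges: [-2.95, 2.95], [-0.25, 2.06], [-1.52, 1.56], [0.18, 2.33], [-1.44, 4.58], [0.02, 2.06], [-3.01, 3.01]. Speed limits (rad/s): [2.39, 2.39, 3.01, 3.01, 3.14, 3.14, 3.14].

INTERFACE

Orientations are given as a 3x3 rotation matrix whose columns are the frame's x, y, z axes.
In Python, from station import robot gives the robot as it stands.
- The arm moves only by the shell command python3 -m inch 'ROWS' [FORCE]. ROWS is JSON, a list that holds one entry, the list of rows, each a list of 7 numbers: the finger opening in cm, from 0 to 8.54, then the shift along the world's x, y, z in cm, then the turn, a rotation vector about the world's x, y, z in degrees. A call has 1 to 12 rows; each row shifts and turns the pose as measured when the row begins; what a row does not reach is not made up. A row lasts 1/10 s, in which the tool goes at most 50 mm and 8.59 degrees, less where a joint would pass 70% of its speed; a pose out of reach is approached as far as the arm can. A call with a gripper value outside its range is refused whole. The fingers move at their own pace and stop on an object; FORCE is the grip in N (left out, the last holds). Time passes only in rows, so rows that do not move let the fingers close. It gives the time, the measured TCP pose, the force and the opening at its end, in the units of the state.
- robot.sense(): the state, without advancing time (a new reading comes with each control period).
- robot.read_camera(name): name is "scene" or "top" or "wrist"; returns (picture, depth): 384x512x3 uint8, red, green, blue; 384x512 float32, m along the optical axis (not along the pixel's ray), 0 where there is no reading.
- robot.get_calibration(name): a dict with "fov_y" (degrees; the focal length in pixels is half the picture's height over the tangent of half this angle, whatever the lens; pixels are square), "cx", "cy" (the principal point, pixels), "world_to_cam" (4x4, takes a point from world to camera coordinates). Camera axes: x right, y up, looking along -z (the intrinsics and any distortion apply to the point x, -y, -z); pixel columns grow to the right and rows downward; lengths in m; the calibration is good to about 2 mm. A picture is of the moment at which its call begins: read the wrist's pose just before it. get_calibration takes no time and is no camera call; for the wrist camera it gives the pose at the moment of the call.
- robot.job_done(): hands the job in, once; it reports no verdict.
The state is a dict: "clock": time; "qpos": joint angles; "joint_velocities": joint speeds; "joint_efforts": joint torques, N m; "tcp_pos": TCP position; "eef_rot": TCP orientation; "ft_force": force on the tool from outside, world axes, zero at the start; "ft_torque": the same for the moment, N m; "opening": opening from 0.0 (shut) to 1.0 (fully open).
Only numpy, scipy, OpenCV 4.12 (cv2) and the standard library are available. Lean on these libraries where they do the work, as an engineer would, in place of code of your own. Each camera call takes 0.05 s, during which the arm holds its last target. There are 200 camera calls.

TASK

Put the small eight-sided soil tumbling barrel back in its stand: pick it up, keep its axle level, and lower both axle ends together into the two open slots until both ends are fully home on the brass pads at the slot floors. Bed it there, evenly on both pads, with a firm downward push of about 20 N held for about a second, and never push on the stand with more than 25 N on the way or at the end. Then let go and move clear, leaving the tin, the vial and the brass weight where they stand.

Things in the scene. Friction and masses are not known exactly. Their poses are not given: they have to be found in the camera images.
- barrel: plain aluminium eight-sided tumbling barrel, 50 mm across flats, 72 mm long, about 0.33 kg; steel axle of 10 mm diameter, 140 mm long over all. Origin: on the axle at mid-length; y along the axle; z out of the flat that is up at the start (grey hatch plate, 1 mm proud). It lies on a flat on the bench, axle 25 mm up; its upright side flats (normal to x) can be gripped from above. Goes in either way round
- axle_a (a point): point on the axle's centre line 52 mm from mid-length, barrel's +y side (this part goes into a slot). A hub 18 mm across stands 6 mm out of each barrel end
- axle_b (a point): the same, 52 mm from mid-length on the barrel's -y side. The barrel is rigid and may be gripped firmly (45 N)
- stand: grey bearing stand, bolted down, its feet 0 to 12 mm high, different each time. Origin: centre of the underside of its base plate (92 x 140 x 10 mm); z up, x away from the robot (within 25 degrees), y along the seated axle. Two cheeks 12 mm thick at y = +52 and -52 mm (92 mm clear between them), each with a slot open at the top, floor 62 mm above the origin
- slot_a (a point): where the axle's centre line lies in the +y slot when fully home: stand x = 0, y = +52 mm, 67 mm above the stand's origin. The slot's -x side is a fixed wall, face at stand x = -5 mm, upright to 96 mm above the origin, then a rounded top (radius 9.5 mm) that ends at 105.5 mm. Its +x side is a spring leaf
- slot_b (a point): the same for the equal slot at y = -52 mm; the leaf is on the +x side there too
- leaf_a (a joint): how far (m) the steel leaf of the +y slot is pushed back toward stand +x, 0 to 0.007. At 0 its face is at x = +2 mm; it presses toward -x with 3 N + 0.3 N per mm. It is upright from 64 to 88 mm above the stand's origin, above that its lip leans outward by 28 degrees, to 102 mm and x = +9 mm
- leaf_b (a joint): the same for the leaf of the -y slot. A seated axle holds each leaf back by 3 mm. Pushing past the two lips takes about 8 to 15 N in all, sliding on about 5 N; the leaves hold the axle wherever it is left, short of the floor too; on the floor the resistance rises steeply, by some 20 N within 1 mm
- pad_a: brass bearing pad, 21 x 14 x 4 mm, that is the floor of the +y slot, fixed; origin on its upper face below the seated axle, 62 mm above the stand's origin. The push should rest on both pads about evenly; part of it (about 5 N) is taken by the drag of the leaves
- pad_b: the same, floor of the -y slot
- tin_b: open metal tin, 73 mm across, 48 mm high, a bystander; origin at the centre of its underside
- vial_c: small glass vial with white cap, 34 mm across, 77 mm high, a bystander; origin at the centre of its underside
- weight1: knobbed brass weight, 28 mm across, 38 mm high, a bystander; origin at the centre of its underside
Not all that is in view belongs to the job. There is more than one size of the barrel; the job needs the middle-sized.

How it is judged:
On the way, in this order (a step that is already met when the one before it is completed fails the run):
1. the barrel is lifted clear of the bench and the stand (height (world z) of barrel above 0.07 m and contact force between barrel and stand below 0.5 N), for 0.1 s.
2. both axle ends are in the mouths of the two slots together (z of axle_a in the frame of stand between 0.064 and 0.097 m and x of axle_a in the frame of stand between -0.005 and 0.009 m and z of axle_b in the frame of stand between 0.064 and 0.097 m and x of axle_b in the frame of stand between -0.005 and 0.009 m), for 0.1 s.
3. the barrel is bedded by a firm push: both ends on the floor pads, at least 5 N on each pad (z of axle_a in the frame of stand between 0.064 and 0.0685 m and x of axle_a in the frame of stand between -0.003 and 0.005 m and z of axle_b in the frame of stand between 0.064 and 0.0685 m and x of axle_b in the frame of stand between -0.003 and 0.005 m and contact force between barrel and pad_a above 5 N and contact force between barrel and pad_b above 5 N), for 0.3 s.
At the end, for the whole second after the job is handed in: Both axle ends are on their slot floors (centre line no more than 1.5 mm above fully home at either end), the barrel is between the cheeks (within 9 mm of the middle), at rest and released (z of axle_a in the frame of stand between 0.064 and 0.0685 m and x of axle_a in the frame of stand between -0.003 and 0.005 m and z of axle_b in the frame of stand between 0.064 and 0.0685 m and x of axle_b in the frame of stand between -0.003 and 0.005 m and y of barrel in the frame of stand between -0.009 and 0.009 m and linear speed of barrel below 0.01 m/s and angular speed of barrel below 0.1 rad/s); the robot touches nothing.
It fails at once if the barrel is rammed: more than 14 N on either floor pad (contact force between barrel and pad_a above 14 N or contact force between barrel and pad_b above 14 N).
It fails at once if the barrel is rammed into the stand: more than 60 N summed over all its contacts there (the leaves' squeeze of about 16 N included) (contact force between barrel and stand above 60 N).
It fails at once if the axle is tipped more than 15 degrees from level (angle between barrel's own y axis and vertical below 1.309 rad or angle between barrel's own y axis and vertical above 1.833 rad).
It fails at once if the tin, the vial or the brass weight is pushed more than 3 cm from its place (distance of any of tin_b, vial_c, weight1 from where it was at the start of the episode above 0.03 m).
It also fails if it takes over 72 s, if anything falls off the work surface, if the arm or the gripper's body presses on something with over 40 N, if the wrist force passes 120 N, or if a joint passes its speed limit or range.

## Working session

There is one attempt and no reset: what is moved stays moved. The work goes in short steps, Python scripts to look and compute and a shell command to move; the robot and the scene stay as the last step left them, time stands still between calls to the robot, and variables do not carry over. Pictures are saved under pics/ and viewed, about 8 in all and at most 12, crops included, and the job is handed in when it is done.

```bash
ls; mkdir -p pics
cat > h.py <<'E'
import numpy as np, cv2
from station import robot
def K(name):
    c=robot.get_calibration(name); f=192/np.tan(np.radians(c["fov_y"])/2); return f,c["cx"],c["cy"],np.array(c["world_to_cam"]),c
def cloud(name):
    f,cx,cy,T,c=K(name); im,d=robot.read_camera(name)
    v,u=np.mgrid[:384,:512]; P=np.stack([(u-cx)/f*d,-(v-cy)/f*d,-d],-1)
    R=T[:3,:3];W=(P-T[:3,3])@R   # R^T(P-t)
    W[d<=0]=np.nan
    return im,d,W
def save(n,im,s=1): cv2.imwrite('pics/'+n,cv2.resize(im[:,:,::-1],None,fx=s,fy=s,interpolation=cv2.INTER_CUBIC))
E
python3 - <<'E'
from h import *
for n in("scene","top"):
    c=robot.get_calibration(n); print(n,{k:(np.round(v,3).tolist() if k=="world_to_cam" else v) for k,v in c.items()})
    im,d,W=cloud(n); save(n+"0.png",im,1.5); np.savez('/tmp/'+n,im=im,d=d,W=W)
print(robot.sense(),robot.pinch_z)
E
```

```text
pics
scene {'fov_y': 51.606827774794716, 'cx': 257.49220810799403, 'cy': 194.27668286295318, 'world_to_cam': [[0.85, -0.527, 0.013, -0.468], [0.328, 0.549, 0.768, -0.247], [-0.412, -0.649, 0.64, -0.713], [0.0, 0.0, 0.0, 1.0]]}
top {'fov_y': 55.341649707972635, 'cx': 256.73750494477326, 'cy': 189.6434763951523, 'world_to_cam': [[0.023, -1.0, -0.016, -0.007], [0.982, 0.019, 0.19, -0.578], [-0.189, -0.02, 0.982, -0.857], [0.0, 0.0, 0.0, 1.0]]}
{'clock': 0.1, 'qpos': array([-1.31791922,  0.38417203,  0.01639307,  1.3710517 , -0.00628839,
        1.38818671, -0.04651448]), 'joint_velocities': array([ 0.00060063, -0.00120098,  0.00044769, -0.00222286, -0.00049964,
        0.0012495 , -0.00195334]), 'joint_efforts': array([ 4.04453589e-03, -6.29136515e+01,  8.47859737e-01, -3.72754169e+01,
        1.67205662e-02,  1.05632821e-02,  3.05700314e-05]), 'tcp_pos': array([0.19393503, 0.5936761 , 0.23036662]), 'eef_rot': array([[-5.06842943e-04, -9.50565996e-01,  3.10522189e-01],
       [-1.69378831e-03,  3.10522600e-01,  9.50564488e-01],
       [-9.99998437e-01, -4.41719529e-05, -1.76744377e-03]]), 'ft_force': array([ 0.21680109, -0.01214068,  0.26280497]), 'ft_torque': array([-0.01272567, -0.02986003,  0.03127866]), 'opening': 1.0001504327876085} -0.0187
```

View pics/top0.png

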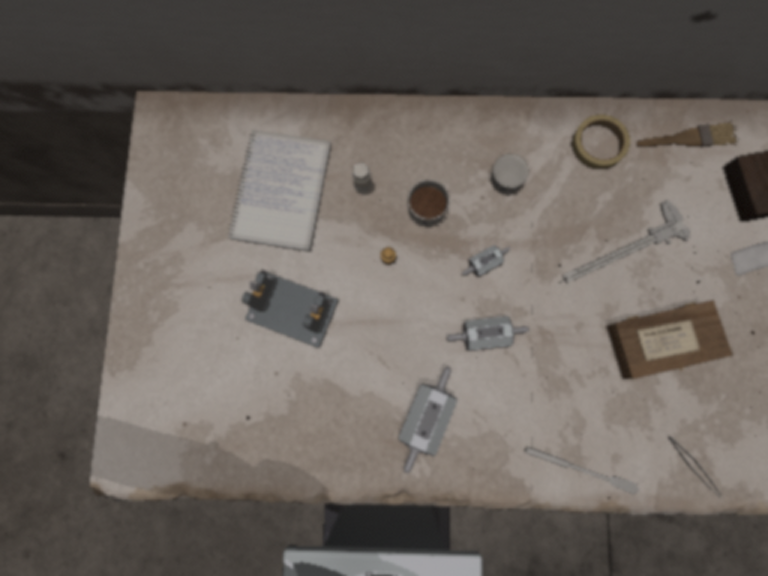

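View pics/scene0.png

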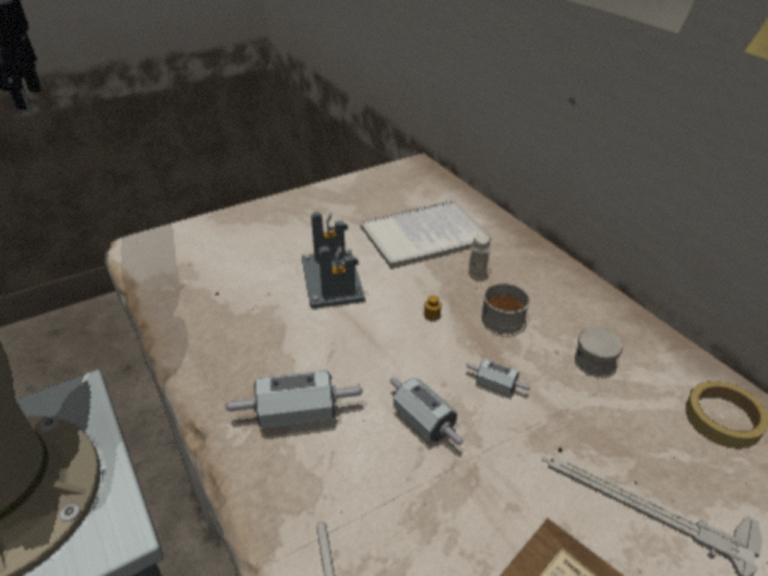

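Candidates, in the top view: the large barrel at (430,420), the middle one at (488,333) and the small one at (487,260). The middle one at (488,333) fits, and I'll check its size with depth. The stand is at (292,310), with its leaves and pads showing. The tin is at (428,203), the vial at (362,180) and the weight at (388,256).

Run:
```python
from h import *
A=np.load('/tmp/top.npz'); im,W=A['im'],A['W']
def blob(name,u0,v0,u1,v1,zmin):
    w=W[v0:v1,u0:u1].reshape(-1,3); w=w[np.isfinite(w[:,2])]; w=w[w[:,2]>zmin]
    (c,s,a)=cv2.minAreaRect((w[:,:2]*1000).astype(np.float32))
    print(name,len(w),'c',np.round(c,1),'size',np.round(s,1),'ang',round(a,1),'z50/98',np.round(np.percentile(w[:,2],[50,98])*1000,1))
w=W[250:280,180:220].reshape(-1,3);print('bench z',np.nanmedian(w[:,2]))
blob('mid all',292,200,358,242,.012); blob('mid top',292,200,358,242,.040)
blob('small',300,158,348,190,.010); blob('big',260,240,312,318,.015)
blob('stand base',155,175,232,235,.006); blob('stand hi',155,175,232,235,.05)
blob('tin',265,115,305,155,.02);blob('vial',230,105,252,132,.02);blob('wt',250,160,268,180,.012)
save('crop1.png',np.hstack([cv2.resize(im[190:250,285:365],None,fx=5,fy=5,interpolation=2),cv2.resize(im[175:235,155:235],None,fx=5,fy=5,interpolation=2)]))
```

```text
bench z -0.00025781975516753577
mid all 744 c [ 504.5 -168.1] size [ 50.3 137.4] ang 7.6 z50/98 [45.  52.9]
mid top 490 c [ 504.7 -168.1] size [43.3 77.2] ang 7.7 z50/98 [48.4 53.4]
small 333 c [ 631.8 -167.7] size [34.8 93.5] ang 30.7 z50/98 [30.2 36.7]
big 1353 c [363.2 -67.6] size [ 65.  180.1] ang 67.9 z50/98 [59.6 68.1]
stand base 2012 c [539.1 165.3] size [142.7 124.7] ang 67.3 z50/98 [ 12.5 105.7]
stand hi 439 c [548.3 165.9] size [117.9  63.1] ang 70.4 z50/98 [ 82.5 107.6]
tin 639 c [731.2 -65.3] size [71.5 70.5] ang 44.6 z50/98 [28.8 48.8]
vial 206 c [769.7  51.4] size [32.  31.7] ang 55.5 z50/98 [66.1 79.4]
wt 101 c [638.8   3.4] size [27.9 26.3] ang 1.1 z50/98 [26.9 39.5]
```

View pics/crop1.png

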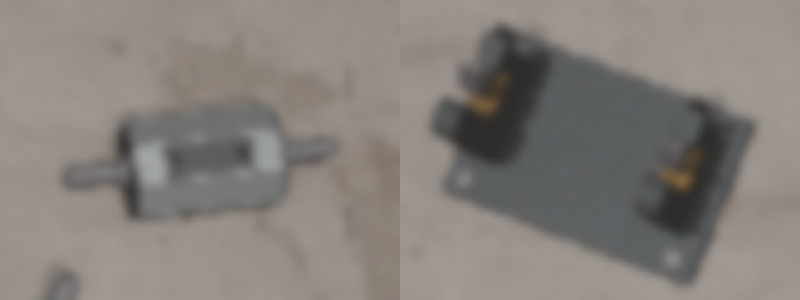

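The crop confirms the middle barrel: 50 x 137 mm over all, top at about 50 mm, yaw about +7.6°. The big one is 65 x 180 mm and the small one 35 x 94 mm. The stand has yaw about −20°, and its brass pads show at crop pixels (487,103) and (680,178). Next I'll check how the wrist camera is mounted.

```bash
python3 - <<'E'
from h import *
s=robot.sense();f,cx,cy,T,c=K("wrist");R=T[:3,:3];C=-R.T@T[:3,3]
print(f,cx,cy,'cam in tool',np.round(s['eef_rot'].T@(C-s['tcp_pos']),3),'look in tool',np.round(s['eef_rot'].T@(-R[2]),3),'look w',np.round(-R[2],3))
E
python3 -m inch '[[[8.5,4,-4.2,0,0,0,-8],[8.5,4,-4.2,0,0,0,-8],[8.5,4,-4.2,0,0,0,-8],[8.5,4,-4.2,0.5,0,0,-8],[8.5,4,-4.2,0.5,0,0,-8],[8.5,4,-4.2,0.5,0,0,-8],[8.5,4,-4.2,0.5,0,0,-8],[8.5,0,0,0,0,0,0]]]'
```

```text
340.87655062662117 256.12687458766123 196.0563909701851 cam in tool [-0.144  0.075  0.001] look in tool [ 0.957 -0.291 -0.   ] look w [ 0.276 -0.092 -0.957]
clock: 0.9
tcp_pos: [0.4371, 0.3278, 0.2437]
eef_rot: [[-0.007, -0.24, 0.971], [-0.001, 0.971, 0.24], [-1.0, 0.001, -0.007]]
ft_force: [-0.1, 0.0, -0.2]
opening: 0.996
```

```bash
python3 -m inch '[[[8.5,2.7,-4.0,0,0,0,-8],[8.5,2.7,-4.0,0,0,0,-8.5],[8.5,2.7,-4,0.5,0,0,-8.5],[8.5,2.7,-4,0.5,0,0,-8.5],[8.5,0,0,0,0,0,0],[8.5,0,0,0,0,0,0]]]'
python3 - <<'E'
from h import *
im,d,W=cloud("wrist"); save('w1.png',im,1.5); np.savez('/tmp/w1',im=im,d=d,W=W,T=K("wrist")[3]);print(robot.sense()['tcp_pos'])
E
```

```text
clock: 1.5
tcp_pos: [0.5419, 0.1667, 0.2517]
eef_rot: [[-0.009, 0.347, 0.938], [0.002, 0.938, -0.347], [-1.0, -0.001, -0.009]]
ft_force: [-0.6, 0.7, -0.5]
opening: 0.995
[0.54207728 0.16592367 0.25186339]
```

View pics/w1.png

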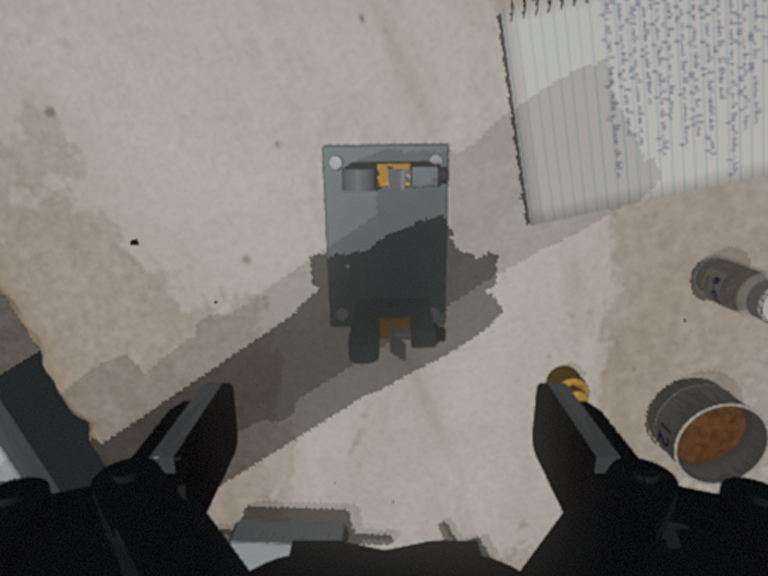

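Sharp wrist view. The base plate's upper corners are at about (323,146) and (448,145). The +y slot's brass pad is at (394,178) and the −y slot's at (397,328). The fixed-wall posts are on the left at (360,180) and (364,345), with the leaves on the right. Now the fit.

Run:
```python
from h import *
A=np.load('/tmp/w1.npz'); im,W=A['im'],A['W']
w=W[90:245,205:310].reshape(-1,3); w=w[np.isfinite(w[:,2])]
print(np.histogram(w[:,2]*1000,bins=np.arange(-6,116,4)))
b=W[110:190,235:285].reshape(-1,3); z=b[(b[:,2]>.006)&(b[:,2]<.03),2]; print('plate z',np.median(z)*1000, 'bench',np.nanmedian(W[60:90,220:300,2])*1000)
zp=np.median(z)
m=w[(np.abs(w[:,2]-zp)<.004)]
(c,s,a)=cv2.minAreaRect((m[:,:2]*1000).astype(np.float32)); print('plate',c,s,a)
t=w[w[:,2]>zp+.087]
print(len(t))
import sys
a0=np.radians(-20); 
X=np.array([np.cos(a0),np.sin(a0)]);Y=np.array([-X[1],X[0]])
for sgn in(1,-1):
    q=t[sgn*((t[:,:2]-np.array(c)/1000)@Y)>0]; print(sgn,'top centre',np.round(q.mean(0)*1000,1),len(q),np.ptp(q@np.r_[X,0])*1000,np.ptp(q@np.r_[Y,0])*1000, 'max z',q[:,2].max())
cr=im[90:250,205:310]; save('w1c.png',cr,5.5)
```

```text
(array([   0, 4447,  904,    8, 6778,  864,   82,   58,   65,   58,   63,
         69,   66,   73,   66,   71,   73,  357,   95,   83,  154,  236,
        451,   60,   93,  100,  129,  306,  396,    2]), array([ -6,  -2,   2,   6,  10,  14,  18,  22,  26,  30,  34,  38,  42,
        46,  50,  54,  58,  62,  66,  70,  74,  78,  82,  86,  90,  94,
        98, 102, 106, 110, 114]))
plate z 12.977129733232605 bench 1.156106924272651
plate (541.0855102539062, 167.619384765625) (139.60328674316406, 92.2961196899414) 70.5539779663086
776
1 top centre [549.8 219.9 105.9] 417 35.60866137349428 11.888895291270963 max z 0.1106196004287485
-1 top centre [514.9 122.7 105.5] 359 34.62838746217983 12.911843541898726 max z 0.10963105871156949
```

View pics/w1c.png

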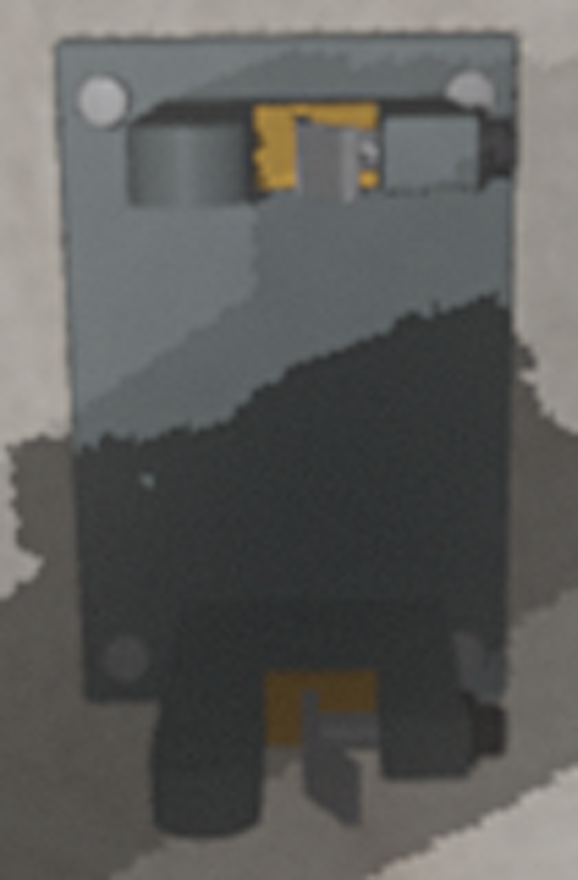

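Stand fit: centre (541.1, 167.6) mm, yaw −19.5°, measured plate 139.6 x 92.3 mm (true 140 x 92), feet about 2–3 mm. Next, over to the barrel.

```bash
python3 -m inch '[[[8.5,-0.5,-4.2,0,0,0,4],[8.5,-0.5,-4.2,0,0,0,4],[8.5,-0.5,-4.2,0,0,0,4],[8.5,-0.5,-4.2,0,0,0,4],[8.5,-0.5,-4.2,0,0,0,4],[8.5,-0.5,-4.2,0,0,0,4],[8.5,-0.4,-4.2,0,0,0,4],[8.5,-0.4,-4.2,0,0,-0.4,0],[8.5,0,0,0,0,0,0],[8.5,0,0,0,0,0,0]]]'
python3 - <<'E'
from h import *
im,d,W=cloud("wrist"); save('w2.png',im,1.5); np.savez('/tmp/w2',im=im,d=d,W=W)
s=robot.sense();print(s['tcp_pos'],np.round(s['eef_rot'],4))
w=W.reshape(-1,3);w=w[np.isfinite(w[:,2])]
n=w[(np.hypot(w[:,0]-.504,w[:,1]+.168)<.085)&(w[:,2]<.08)]
print('bench',np.median(n[np.abs(n[:,2])<.005,2])*1000)
for lo,hi in((.012,.08),(.044,.08)):
    m=n[(n[:,2]>lo)&(n[:,2]<hi)]; print(lo,cv2.minAreaRect((m[:,:2]*1000).astype(np.float32)),np.percentile(m[:,2],98))
m=n[(n[:,2]>.012)];p=m[:,:2]-m[:,:2].mean(0);e,V=np.linalg.eigh(p.T@p);print('pca axis yaw',np.degrees(np.arctan2(-V[0,1]*np.sign(V[1,1]),abs(V[1,1]))))
E
```

```text
clock: 2.55
tcp_pos: [0.4975, -0.1646, 0.2488]
eef_rot: [[-0.006, -0.192, 0.981], [-0.002, 0.981, 0.192], [-1.0, -0.0, -0.006]]
ft_force: [0.6, 1.0, -0.3]
opening: 0.994
[ 0.49737683 -0.16501495  0.24889004] [[-0.0056 -0.1916  0.9815]
 [-0.0021  0.9815  0.1916]
 [-1.     -0.001  -0.0059]]
bench 1.216597780823218
0.012 ((504.9432373046875, -168.535888671875), (50.02123260498047, 139.15292358398438), 7.718874931335449) 0.05335210593262329
0.044 ((504.783447265625, -168.80862426757812), (36.89097595214844, 76.21390533447266), 7.900723457336426) 0.0536749380427234
pca axis yaw 7.827983348268721
```

View pics/w2.png

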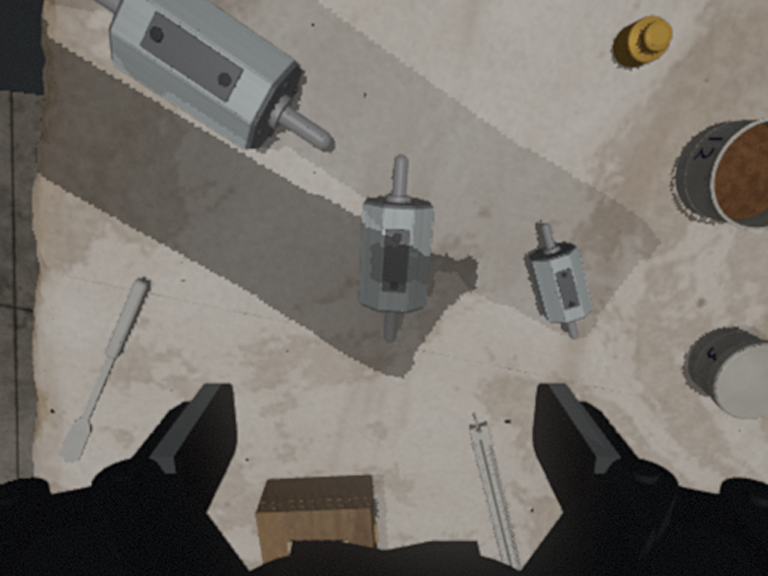

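```bash
python3 -m inch '[[[8.5,0.74,-0.37,-3,0.12,-0.32,-3.3],[8.5,0,0,-4.5,0,0,0],[8.5,0,0,-4.5,0,0,0],[8.5,0,0,-3.5,0,0,0],[8.5,0,0,0,0,0,0]]]' 45
python3 - <<'E'
from h import *
s=robot.sense();R=s['eef_rot'];print(s['tcp_pos'],np.round(R,4),np.degrees(np.arctan2(R[1,2],R[0,2])))
E
```

```text
clock: 3.1
tcp_pos: [0.5083, -0.1576, 0.0901]
eef_rot: [[0.004, -0.15, 0.989], [0.003, 0.989, 0.15], [-1.0, 0.003, 0.005]]
ft_force: [0.1, 0.6, 0.5]
opening: 0.995
[ 0.50828796 -0.15757797  0.09007225] [[ 0.0044 -0.1501  0.9887]
 [ 0.0034  0.9887  0.1501]
 [-1.      0.0027  0.0049]] 8.631104395785725
```

```bash
python3 -m inch '[[[8.5,-0.35,-1.1,0,-0.19,0.25,-0.8],[8.5,0,0,-2,0,0,0],[8.5,0,0,0,0,0,0],[8.5,0,0,0,0,0,0]]]' 45
python3 - <<'E'
from h import *
s=robot.sense();R=s['eef_rot'];print(s['tcp_pos'],np.round(R,4),np.degrees(np.arctan2(R[1,2],R[0,2])))
E
```

```text
clock: 3.5
tcp_pos: [0.5088, -0.168, 0.0762]
eef_rot: [[0.006, -0.14, 0.99], [-0.001, 0.99, 0.14], [-1.0, -0.002, 0.006]]
ft_force: [-0.0, -0.5, 0.0]
opening: 0.992
[ 0.50879311 -0.16801066  0.0761946 ] [[ 0.0058 -0.1401  0.9901]
 [-0.0011  0.9901  0.1401]
 [-1.     -0.0019  0.0056]] 8.053897713232601
```

```bash
python3 -m inch '[[[8.5,-0.4,-0.07,-2,0.06,0.33,-0.3],[8.5,-0.1,0,-2,0,0,0],[8.5,-0.1,0,-2,0,0,0],[8.5,0,0,0,0,0,0],[8.5,0,0,0,0,0,0]]]' 45
python3 - <<'E'
from h import *
s=robot.sense();R=s['eef_rot'];print(s['tcp_pos'],np.round(R,4),np.degrees(np.arctan2(R[1,2],R[0,2])))
E
```

```text
clock: 4.0
tcp_pos: [0.5099, -0.1708, 0.0255]
eef_rot: [[0.015, -0.135, 0.991], [-0.002, 0.991, 0.135], [-1.0, -0.004, 0.015]]
ft_force: [-0.3, -0.3, 0.9]
opening: 0.996
[ 0.50992466 -0.17077639  0.02550861] [[ 0.0153 -0.1352  0.9907]
 [-0.002   0.9908  0.1353]
 [-0.9999 -0.004   0.0149]] 7.775264572952366
```

```bash
python3 -m inch '[[[8.5,-0.5,0.2,-0.5,0.1,0.9,0],[8.5,0,0,0,0,0,0],[8.5,-0.1,0,-0.8,0,0.1,0],[8.5,0,0,-0.6,0,0.1,0],[8.5,0,0,0,0,0,0],[8.5,0,0,0,0,0,0]]]' 45
python3 - <<'E'
from h import *
s=robot.sense();R=s['eef_rot'];print(s['tcp_pos'],np.round(R,4),np.degrees(np.arctan2(R[1,2],R[0,2])))
E
```

```text
clock: 4.6
tcp_pos: [0.5062, -0.1691, 0.0092]
eef_rot: [[0.0, -0.136, 0.991], [-0.001, 0.991, 0.136], [-1.0, -0.001, 0.0]]
ft_force: [0.9, -0.3, 0.1]
opening: 0.995
[ 0.50624332 -0.16910103  0.00920521] [[ 5.000e-04 -1.357e-01  9.907e-01]
 [-6.000e-04  9.907e-01  1.357e-01]
 [-1.000e+00 -7.000e-04  4.000e-04]] 7.800142125847774
```

```bash
python3 -m inch '[[[8.5,-0.12,0.03,-0.5,0,0.05,0],[8.5,0,0,0,0,0,0],[4.5,0,0,0,0,0,0],[4.5,0,0,0,0,0,0],[4.5,0,0,0,0,0,0],[4.5,0,0,0,0,0,0],[4.5,0,0,0,0,0,0],[4.5,0,0,0,0,0,0],[4.5,0,0,0,0,0,0],[4.5,0,0,0,0,0,0]]]' 45
python3 - <<'E'
from h import *
s=robot.sense();R=s['eef_rot'];print(s['tcp_pos'],np.round(R,4),np.degrees(np.arctan2(R[1,2],R[0,2])),s['opening'],s['ft_force'],s['ft_torque'])
E
```

```text
clock: 5.6
tcp_pos: [0.5049, -0.1689, 0.0039]
eef_rot: [[-0.001, -0.135, 0.991], [-0.001, 0.991, 0.135], [-1.0, -0.001, -0.001]]
ft_force: [-0.0, -0.7, -0.5]
opening: 0.574
[ 0.50485083 -0.16894859  0.00388036] [[-6.000e-04 -1.354e-01  9.908e-01]
 [-7.000e-04  9.908e-01  1.354e-01]
 [-1.000e+00 -6.000e-04 -7.000e-04]] 7.784023073804648 0.5736541180518457 [-0.02793318 -0.74679258 -0.49161834] [0.02646832 0.05892336 0.02372585]
```

```bash
python3 -m inch '[[[4.5,0,0,1,0,0,0],[4.5,0,0,2,0,0,0],[4.5,0,0,3,0,0,0],[4.5,0,0,3,0,0,0],[4.5,0,0,4,0,0,0],[4.5,0,0,3,0,0,0],[4.5,0,0,1,0,0,0],[4.5,0,0,0,0,0,0],[4.5,0,0,0,0,0,0]]]'
python3 - <<'E'
from h import *
s=robot.sense();R=s['eef_rot'];print(s['tcp_pos'],np.round(R,4),np.degrees(np.arctan2(R[1,2],R[0,2])),s['opening'],s['ft_force'],s['ft_torque'])
E
```

```text
clock: 6.5
tcp_pos: [0.4998, -0.1685, 0.1802]
eef_rot: [[-0.007, -0.134, 0.991], [0.0, 0.991, 0.134], [-1.0, 0.001, -0.007]]
ft_force: [-0.8, -0.9, -3.4]
opening: 0.578
[ 0.49979545 -0.16849374  0.18016391] [[-7.400e-03 -1.336e-01  9.910e-01]
 [ 4.000e-04  9.910e-01  1.336e-01]
 [-1.000e+00  1.400e-03 -7.300e-03]] 7.677923246939963 0.5781966518546434 [-0.75686854 -0.89095251 -3.42077419] [-0.00457171 -0.00475477  0.01965006]
```

```bash
python3 -m inch '[[[4.5,0.4,2,0,0,-0.2,-2.7],[4.5,0.4,3.5,0,0,-0.2,-2.7],[4.5,0.4,3.6,0,0,0,-2.7],[4.5,0.4,3.6,0,0,0,-2.7],[4.5,0.4,3.6,0,0,0,-2.7],[4.5,0.4,3.6,0,0,0,-2.7],[4.5,0.4,3.6,0,0,0,-2.7],[4.5,0.4,3.6,0,0,0,-2.7],[4.5,0.4,3.5,0,0,0,-2.7],[4.5,0.4,2.5,0,0,0,-2.7],[4.5,0,0,0,0,0,0],[4.5,0,0,0,0,0,0]]]'
python3 - <<'E'
from h import *
s=robot.sense();R=s['eef_rot'];print(s['tcp_pos'],np.round(R,4),np.degrees(np.arctan2(R[1,2],R[0,2])),s['opening'],s['ft_force'],s['ft_torque'])
E
```

```text
clock: 7.7
tcp_pos: [0.5245, 0.1732, 0.1547]
eef_rot: [[-0.038, 0.353, 0.935], [-0.005, 0.935, -0.354], [-0.999, -0.018, -0.034]]
ft_force: [-0.1, -2.0, -3.1]
opening: 0.58
[0.52445193 0.17324152 0.15470064] [[-0.0383  0.3532  0.9348]
 [-0.0052  0.9354 -0.3536]
 [-0.9993 -0.0184 -0.034 ]] -20.722486190477888 0.5798814821924471 [-0.06848594 -2.00182123 -3.12410428] [-0.02493387 -0.03757582  0.00937231]
```

```bash
python3 -m inch '[[[4.5,0.8,-0.3,0.3,0.15,-1.1,0.6],[4.5,0.8,-0.3,0.2,0.15,-1.1,0.6],[4.5,0,0,0,0,0,0],[4.5,0,0,0,0,0,0]]]'
cat >> h.py <<'E'
def st():
    s=robot.sense();R=s['eef_rot'];yaw=np.degrees(np.arctan2(R[1,2],R[0,2]))
    tx,ty=-R[0,0],-R[1,0]   # wanted change of tool x
    print('clk %.2f'%s['clock'],'tcp mm',np.round(s['tcp_pos']*1000,2),'yaw %.2f'%yaw,'fix rot deg wx %.2f wy %.2f'%(np.degrees(ty),np.degrees(-tx)),'axle tilt %.3f'%np.degrees(np.arcsin(R[2,1])),'open %.3f'%s['opening'],'F',np.round(s['ft_force'],1),'M',np.round(s['ft_torque'],3))
    return s
E
python3 -c "from h import *;st()"
```

```text
clock: 8.1
tcp_pos: [0.5412, 0.1621, 0.158]
eef_rot: [[0.001, 0.336, 0.942], [-0.003, 0.942, -0.336], [-1.0, -0.002, 0.002]]
ft_force: [1.1, 0.5, -2.4]
opening: 0.578
clk 8.10 tcp mm [541.21 162.11 157.99] yaw -19.64 fix rot deg wx 0.16 wy 0.04 axle tilt -0.136 open 0.578 F [ 1.1  0.5 -2.4] M [-0.036 -0.004 -0.   ]
```

Next: trim the pose and look at the barrel over the slots with the wrist camera.

```bash
python3 -m inch '[[[4.5,0,0.55,0,0.16,0,0.1],[4.5,0,0,0,0,0,0],[4.5,0,0,0,0,0,0]]]' >/dev/null
python3 - <<'E'
from h import *
st();im,d,W=cloud("wrist"); save('w3.png',im,1.5); np.savez('/tmp/w3',im=im,d=d,W=W)
E
```

```text
clk 8.40 tcp mm [541.47 167.01 158.54] yaw -19.65 fix rot deg wx -0.06 wy 0.07 axle tilt 0.077 open 0.580 F [-0.1 -0.2 -2. ] M [-0.03  -0.04   0.015]
```

View pics/w3.png

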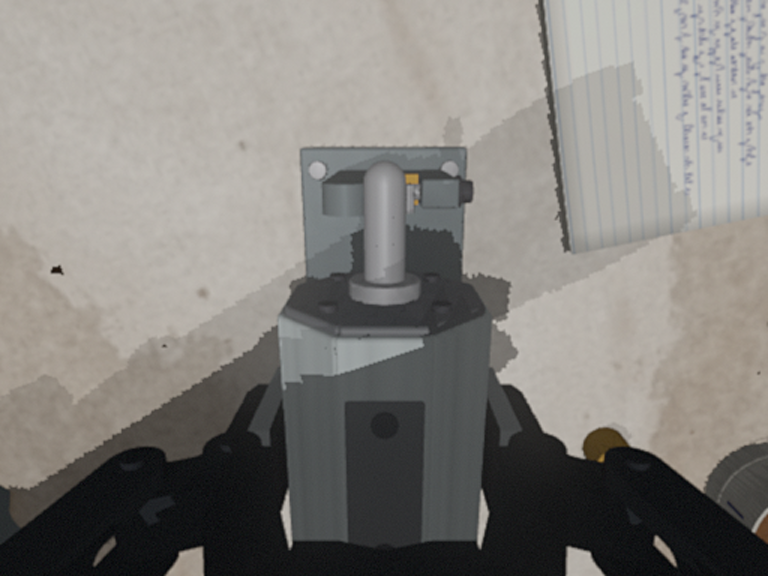

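Run:
```python
from h import *
a=np.radians(-19.45);X=np.array([np.cos(a),np.sin(a)]);Y=np.array([-X[1],X[0]]);c=np.array([541.1,167.6])
for f in('w1','w3'):
    W=np.load(f'/tmp/{f}.npz')['W'][80:330].reshape(-1,3)*1000;W=W[np.isfinite(W[:,2])]
    x=(W[:,:2]-c)@X;y=(W[:,:2]-c)@Y;z=W[:,2]
    k=(abs(z-13)<3.5)&(abs(x)<55)&(abs(y)<75)
    print(f,'plate y',y[k].max(),'z',np.median(z[k]))
    for lo,hi in((20,40),(60,70)):
        q=k&(y>lo)&(y<hi)
        if q.sum()>20:print(' plate',lo,'x',np.round([x[q].min(),x[q].max()],1))
    for sg in(1,-1):
        k=(z>85)&(z<112)&(abs(y-sg*52)<8)&(x<-3)&(x>-30); 
        if k.sum()>20:
            t=k&(z>104); print(' wall',sg,'x',np.round([x[k].min(),x[k].max()],1),'top',np.percentile(z[k],99),'y',np.round([y[t].min(),y[t].max()],1),k.sum(), 'xtop', np.round([x[t].min(),x[t].max()],1))
    k=(z>160)&(z<200)&(abs(x)<15)
    for lo,hi in((45,50),(50,55),(55,60),(60,65)):
        q=k&(y>lo)&(y<hi)
        if q.sum()>20:print(' axle',lo,'x',np.round([x[q].min(),x[q].max(),np.median(x[q])],1),'ztop',np.percentile(z[q],95))
    q=k&(y>40);print(' axle end y',y[q].max() if q.any() else '')
```

```text
w1 plate y 69.81601665935091 z 12.926273557060124
 plate 20 x [-45.9  45.7]
 plate 60 x [-45.5  46.1]
 wall 1 x [-23.9  -5.1] top 109.67705318835459 y [46.3 58. ] 359 xtop [-22.7  -5.8]
 wall -1 x [-23.8  -5.2] top 109.32293274126738 y [-58.4 -45.5] 406 xtop [-22.8  -6.1]
 axle end y 
w3 plate y 69.99172438122834 z 12.865252029661283
 plate 20 x [-45.9  46. ]
 plate 60 x [-46.1  45.9]
 wall 1 x [-24.   -7.6] top 109.24002446296022 y [46.1 58.2] 682 xtop [-22.9  -7.6]
 axle 45 x [-4.5  5.4  0.6] ztop 186.5227646589517
 axle 50 x [-4.4  5.3  0.3] ztop 186.48767211570097
 axle 55 x [-4.3  5.3  0.6] ztop 186.43625609016962
 axle 60 x [-4.2  5.2  0.5] ztop 186.52221978100417
 axle end y 69.4158979212355
```

The axle sits at stand x = +0.5 mm and is parallel to the slots, with y about −0.6 mm. That is well aligned, so I'll descend in stages.

```bash
python3 -m inch '[[[4.5,-0.05,0,-1.2,0,0.1,0],[4.5,-0.1,0,-1.2,0,0.1,0],[4.5,-0.1,0,-1.2,0,0.1,0],[4.5,-0.05,0,-0.6,0,0.1,0],[4.5,0,0,0,0,0,0],[4.5,0,0,0,0,0,0]]]' >/dev/null
python3 -c "from h import *;st()"
```

```text
clk 9.05 tcp mm [536.7  167.2  110.95] yaw -19.58 fix rot deg wx 0.02 wy -0.54 axle tilt -0.200 open 0.582 F [ 0.3 -0.4 -1.9] M [-0.02  -0.044  0.011]
```

```bash
python3 -m inch '[[[4.5,0.47,0.02,0,0,-0.54,0],[4.5,0,0,0,0,0,0],[4.5,0,0,-0.6,0,0,0],[4.5,0,0,-0.6,0,0,0],[4.5,0,0,0,0,0,0],[4.5,0,0,0,0,0,0]]]' >/dev/null
python3 -c "from h import *;st()"
```

```text
clk 9.65 tcp mm [542.81 167.73  99.15] yaw -19.58 fix rot deg wx -0.04 wy 0.18 axle tilt 0.100 open 0.573 F [-0.4  0.4 -3.4] M [0.042 0.018 0.036]
```

```bash
python3 -m inch '[[[4.5,-0.12,-0.05,0,-0.05,0.18,0],[4.5,0,0,0,0,0,0],[4.5,0,0,-0.3,0,0,0],[4.5,0,0,-0.3,0,0,0],[4.5,0,0,0,0,0,0],[4.5,0,0,0,0,0,0]]]' >/dev/null
python3 -c "from h import *;st()"
```

```text
clk 10.25 tcp mm [541.57 167.22  92.84] yaw -19.58 fix rot deg wx 0.00 wy -0.00 axle tilt -0.003 open 0.576 F [ 0.1  0.1 -3. ] M [-0.012 -0.05   0.027]
```

```bash
python3 -m inch '[[[4.5,0,0,-0.3,0,0,0],[4.5,0,0,-0.3,0,0,0],[4.5,0,0,-0.3,0,0,0],[4.5,0,0,0,0,0,0]]]' >/dev/null
python3 -c "from h import *;st()"
```

```text
clk 10.65 tcp mm [541.54 167.24  82.98] yaw -19.58 fix rot deg wx 0.00 wy -0.00 axle tilt -0.005 open 0.579 F [-0.4  0.1 -1.7] M [ 0.063 -0.049 -0.017]
```

```bash
python3 -m inch '[[[4.5,0,0,-0.3,0,0,0],[4.5,0,0,-0.3,0,0,0],[4.5,0,0,0,0,0,0]]]' >/dev/null
python3 -c "from h import *;st()"
python3 -m inch '[[[4.5,0,0,-0.3,0,0,0],[4.5,0,0,0,0,0,0]]]' >/dev/null
python3 -c "from h import *;st()"
```

```text
clk 10.95 tcp mm [541.5  167.31  76.41] yaw -19.58 fix rot deg wx 0.00 wy -0.01 axle tilt -0.005 open 0.576 F [ 0.4 -0.1 -2.8] M [-0.046  0.014 -0.018]
clk 11.15 tcp mm [541.21 168.01  73.87] yaw -19.53 fix rot deg wx -0.06 wy -0.04 axle tilt 0.040 open 0.576 F [ 1.2 -1.2 -6.8] M [ 0.01  -0.09   0.193]
```

```bash
python3 -m inch '[[[4.5,0,0,0,0,0,0],[4.5,0,0,0,0,0,0]]]' >/dev/null
python3 -c "from h import *;st()"
python3 -m inch '[[[4.5,0,0,-0.2,0,0,0],[4.5,0,0,0,0,0,0],[4.5,0,0,0,0,0,0]]]' >/dev/null
python3 -c "from h import *;st()"
```

```text
clk 11.35 tcp mm [541.23 167.99  73.87] yaw -19.51 fix rot deg wx -0.05 wy -0.03 axle tilt 0.039 open 0.578 F [-0.3  0.9 -2.9] M [0.084 0.126 0.1  ]
clk 11.65 tcp mm [541.36 168.3   72.68] yaw -19.50 fix rot deg wx -0.10 wy -0.01 axle tilt 0.093 open 0.580 F [-0.4 -0.2 -2.9] M [0.007 0.232 0.127]
```

```bash
for i in 1; do python3 -m inch '[[[4.5,0,0,-0.3,0,0,0],[4.5,0,0,-0.3,0,0,0]]]' >/dev/null; done
python3 -c "from h import *;st()"
```

```text
clk 11.85 tcp mm [541.71 169.16  68.24] yaw -19.49 fix rot deg wx -0.22 wy 0.03 axle tilt 0.218 open 0.580 F [-3.9  0.4  5. ] M [0.026 0.874 0.094]
```

```bash
python3 -m inch '[[[4.5,-0.03,-0.1,-0.3,-0.22,0,0],[4.5,0,-0.05,-0.3,-0.05,0,0]]]' >/dev/null
python3 -c "from h import *;st()"
```

```text
clk 12.05 tcp mm [541.67 168.98  63.13] yaw -19.44 fix rot deg wx -0.07 wy 0.09 axle tilt 0.093 open 0.575 F [-4.1  1.1  4.3] M [ 0.235  0.861 -0.036]
```

```bash
python3 -m inch '[[[4.5,-0.03,-0.1,-0.3,-0.1,0.05,0],[4.5,0,-0.05,-0.3,-0.05,0,0]]]' >/dev/null
python3 -c "from h import *;st()"
python3 -m inch '[[[4.5,-0.03,-0.1,-0.3,-0.1,0.05,0],[4.5,0,-0.05,-0.1,-0.05,0,0]]]' >/dev/null
python3 -c "from h import *;st()"
```

```text
clk 12.25 tcp mm [541.48 168.42  57.18] yaw -19.41 fix rot deg wx 0.01 wy 0.07 axle tilt 0.012 open 0.578 F [-3.4  1.1  4.3] M [ 0.345  0.849 -0.069]
clk 12.45 tcp mm [541.16 167.48  52.68] yaw -19.40 fix rot deg wx 0.13 wy 0.02 axle tilt -0.117 open 0.582 F [-3.5  2.6  4.2] M [ 0.616  0.706 -0.089]
```

```bash
python3 -m inch '[[[4.5,0,0,-0.15,0.12,0,0]]]' >/dev/null
python3 -c "from h import *;st()"
python3 -m inch '[[[4.5,0,0,-0.1,0,0,0]]]' >/dev/null
python3 -c "from h import *;st()"
python3 -m inch '[[[4.5,0,0,-0.1,0,0,0]]]' >/dev/null
python3 -c "from h import *;st()"
```

```text
clk 12.55 tcp mm [541.12 167.43  51.01] yaw -19.39 fix rot deg wx 0.02 wy 0.01 axle tilt -0.015 open 0.576 F [-3.7  2.   4.5] M [ 0.379  0.709 -0.085]
clk 12.65 tcp mm [541.08 167.27  49.83] yaw -19.40 fix rot deg wx 0.02 wy 0.00 axle tilt -0.019 open 0.583 F [-3.1  2.5  4.6] M [ 0.469  0.717 -0.053]
clk 12.75 tcp mm [541.04 167.15  48.72] yaw -19.42 fix rot deg wx 0.02 wy -0.01 axle tilt -0.026 open 0.577 F [-3.1  1.7  4.1] M [ 0.424  0.703 -0.047]
```

```bash
for i in 1; do python3 -m inch '[[[4.5,0,0,-0.05,0,0,0]]]' >/dev/null; python3 -c "from h import *;st()"; done
python3 -m inch '[[[4.5,0,0,-0.05,0,0,0]]]' >/dev/null
python3 -c "from h import *;st()"
python3 -m inch '[[[4.5,0,0,-0.05,0,0,0]]]' >/dev/null
python3 -c "from h import *;st()"
```

```text
clk 12.85 tcp mm [540.97 167.04  48.08] yaw -19.42 fix rot deg wx 0.03 wy -0.02 axle tilt -0.035 open 0.575 F [-3.7  2.1  3.3] M [ 0.44   0.726 -0.076]
clk 12.95 tcp mm [540.98 167.02  47.58] yaw -19.42 fix rot deg wx 0.03 wy -0.02 axle tilt -0.035 open 0.577 F [-4.2  1.7  3.4] M [ 0.399  0.711 -0.035]
clk 13.05 tcp mm [540.98 167.    47.36] yaw -19.42 fix rot deg wx 0.02 wy -0.02 axle tilt -0.029 open 0.578 F [-6.9  1.4 11.9] M [ 0.226  1.362 -0.046]
```

Floor contact at TCP z ≈ 47.4 mm. The moment change (−0.38 Nm for 8.5 N) says the −y end is touching first. I'll tip slightly about the stand's x axis to level it.

```bash
cat >> h.py <<'E'
def sm():
    s=st();M=s['ft_torque'];a=np.radians(-19.45);print('   M about stand x %.3f, y %.3f'%(M[0]*np.cos(a)+M[1]*np.sin(a),-M[0]*np.sin(a)+M[1]*np.cos(a)))
E
python3 -m inch '[[[4.5,0,0,0,-0.19,0.07,0]]]' >/dev/null
python3 -c "from h import *;sm()"
python3 -m inch '[[[4.5,0,0,-0.04,0,0,0]]]' >/dev/null
python3 -c "from h import *;sm()"
```

```text
clk 13.15 tcp mm [540.94 166.97  47.47] yaw -19.42 fix rot deg wx 0.21 wy -0.09 axle tilt -0.225 open 0.580 F [-3.1  2.1  1.7] M [0.508 0.63  0.004]
   M about stand x 0.269, y 0.763
clk 13.25 tcp mm [540.96 166.94  47.38] yaw -19.43 fix rot deg wx 0.20 wy -0.10 axle tilt -0.224 open 0.579 F [-6.4  0.3  9.9] M [0.399 1.23  0.011]
   M about stand x -0.033, y 1.293
```

The moment reference lies about 0.21 m above the contact, so lateral force skews that reading. With that corrected, the grip can't be relied on to share the load evenly. I'll let go and push on the hatch centre with shut fingers instead, so the barrel levels itself on both pads.

```bash
python3 -m inch '[[[4.5,0,0,0,0.19,-0.09,0],[8.5,0,0,0,0,0,0],[8.5,0,0,0,0,0,0],[8.5,0,0,0,0,0,0],[8.5,0,0,0,0,0,0],[8.5,0,0,0,0,0,0]]]' >/dev/null
python3 -c "from h import *;sm()"
```

```text
clk 13.85 tcp mm [542.46 164.24  46.73] yaw -19.55 fix rot deg wx 0.20 wy 0.13 axle tilt -0.145 open 0.993 F [-0.8  0.5  0.4] M [0.064 0.023 0.032]
   M about stand x 0.053, y 0.043
```

```bash
python3 -m inch '[[[8.5,-0.1,0.2,1,0,0,0],[8.5,0,0,2,0,0,0],[8.5,0,0,3,0,0,0],[8.5,0,0,1,0,0,0],[0,0,0,0,0,0,0],[0,0,0,0,0,0,0],[0,0,0,0,0,0,0],[0,0,0,0,0,0,0],[0,0,0,0,0,0,0],[0,0,0,0,0,0,0]]]' >/dev/null
python3 -c "from h import *;sm()"
```

```text
clk 14.85 tcp mm [539.04 165.94 117.37] yaw -19.56 fix rot deg wx 0.36 wy -0.13 axle tilt -0.379 open 0.002 F [ 0.1 -0.3  0.2] M [ 0.026 -0.01  -0.056]
   M about stand x 0.028, y -0.001
```

```bash
python3 -m inch '[[[0,0.2,0.1,-0.4,0.36,-0.13,0],[0,0,0,-0.4,0,0,0],[0,0,0,-0.4,0,0,0],[0,0,0,0,0,0,0]]]' >/dev/null
python3 - <<'E'
from h import *
st();im,d,W=cloud("wrist"); save('w4.png',im,1.5)
a=np.radians(-19.45);X=np.array([np.cos(a),np.sin(a)]);Y=np.array([-X[1],X[0]]);c=np.array([541.1,167.6])
W=W[:350].reshape(-1,3)*1000;W=W[np.isfinite(W[:,2])];x=(W[:,:2]-c)@X;y=(W[:,:2]-c)@Y;z=W[:,2]
for lo,hi in((-69,-60),(-58,-46),(45,50),(46,58),(60,69)):
    q=(z>55)&(z<85)&(abs(x)<7)&(y>lo)&(y<hi)
    if q.sum()>20:print(lo,hi,'axle x',np.round([x[q].min(),x[q].max()],1),'ztop',np.percentile(z[q],[90,97]))
k=(z>60)&(z<85)&(abs(x)<6);print('ends y',y[k].min(),y[k].max())
E
```

```text
clk 15.25 tcp mm [540.73 166.76 103.29] yaw -19.57 fix rot deg wx 0.01 wy -0.07 axle tilt -0.033 open 0.003 F [-0.   0.3 -0.1] M [-0.    -0.008  0.012]
45 50 axle x [-5.1  4.6] ztop [75.5576892  76.41505422]
46 58 axle x [-5.2  6.9] ztop [75.72365898 77.57461056]
60 69 axle x [-5.   4.6] ztop [75.23361424 75.77962411]
ends y -68.8174839497321 69.33877406020284
```

View pics/w4.png

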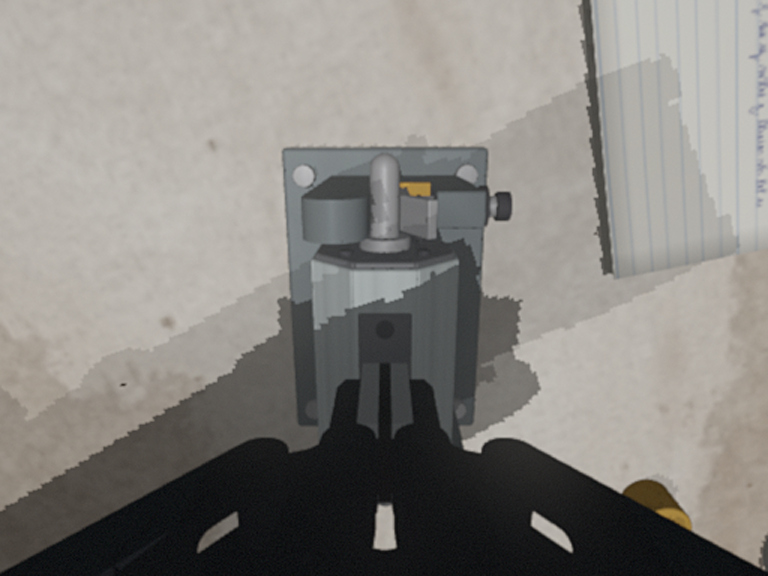

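The image shows the axle in the slot against the fixed wall at (385,200), and the shut fingers over the hatch centre at (385,400). Measured from depth, the axle centre is at stand x ≈ −0.2 mm and its height is consistent with home. Now the push.

```bash
python3 -m inch '[[[0,0.03,0.03,-0.4,0,0,0],[0,0,0,-0.2,0,0,0],[0,0,0,0,0,0,0]]]' >/dev/null
python3 -c "from h import *;sm()"
python3 -m inch '[[[0,0,0,-0.1,0,0,0]]]' >/dev/null
python3 -c "from h import *;sm()"
python3 -m inch '[[[0,0,0,-0.07,0,0,0]]]' >/dev/null
python3 -c "from h import *;sm()"
```

```text
clk 15.60 tcp mm [541.35 167.2   97.27] yaw -19.57 fix rot deg wx -0.01 wy -0.03 axle tilt -0.006 open 0.001 F [-0.   0.3  0. ] M [ 0.007 -0.01  -0.014]
   M about stand x 0.010, y -0.007
clk 15.70 tcp mm [541.44 167.21  96.33] yaw -19.56 fix rot deg wx -0.01 wy -0.02 axle tilt -0.001 open 0.004 F [-0.6 -0.2  0.3] M [0.003 0.019 0.052]
   M about stand x -0.004, y 0.019
clk 15.80 tcp mm [541.43 167.23  95.56] yaw -19.56 fix rot deg wx -0.01 wy -0.02 axle tilt 0.001 open 0.003 F [ 0.1 -0.2 -0.1] M [-0.066  0.026  0.045]
   M about stand x -0.071, y 0.002
```

```bash
python3 -m inch '[[[0,0,0,-0.05,0,0,0]]]' >/dev/null
python3 -c "from h import *;sm()"
python3 -m inch '[[[0,0,0,-0.04,0,0,0]]]' >/dev/null
python3 -c "from h import *;sm()"
python3 -m inch '[[[0,0,0,-0.04,0,0,0]]]' >/dev/null
python3 -c "from h import *;sm()"
```

```text
clk 15.90 tcp mm [541.49 167.27  95.12] yaw -19.56 fix rot deg wx -0.01 wy -0.01 axle tilt 0.009 open 0.004 F [ 1.2 -0.3  0.8] M [-0.044  0.013 -0.026]
   M about stand x -0.046, y -0.002
clk 16.00 tcp mm [541.49 167.28  94.71] yaw -19.56 fix rot deg wx -0.01 wy -0.01 axle tilt 0.010 open -0.000 F [-0.5  0.6 -1.1] M [ 0.03  -0.018 -0.083]
   M about stand x 0.034, y -0.007
clk 16.10 tcp mm [541.55 167.29  94.36] yaw -19.56 fix rot deg wx -0.02 wy -0.00 axle tilt 0.019 open -0.002 F [-0.  -0.4 -0.2] M [-0.008  0.052  0.027]
   M about stand x -0.025, y 0.046
```

```bash
for k in 1; do python3 -m inch '[[[0,0,0,-0.04,0,0,0]]]' >/dev/null
python3 -c "from h import *;sm()"; done
python3 -m inch '[[[0,0,0,-0.04,0,0,0]]]' >/dev/null
python3 -c "from h import *;sm()"
python3 -m inch '[[[0,0,0,-0.04,0,0,0]]]' >/dev/null
python3 -c "from h import *;sm()"
python3 -m inch '[[[0,0,0,-0.04,0,0,0]]]' >/dev/null
python3 -c "from h import *;sm()"
```

```text
clk 16.20 tcp mm [541.59 167.33  93.98] yaw -19.56 fix rot deg wx -0.02 wy 0.00 axle tilt 0.024 open -0.001 F [ 0.3 -0.2  0.5] M [ 0.007 -0.015 -0.016]
   M about stand x 0.011, y -0.012
clk 16.30 tcp mm [541.73 167.27  93.83] yaw -19.56 fix rot deg wx -0.03 wy 0.02 axle tilt 0.033 open 0.000 F [-1.4 -0.8  4.8] M [-0.095  0.29   0.045]
   M about stand x -0.186, y 0.242
clk 16.40 tcp mm [541.9  167.25  93.83] yaw -19.57 fix rot deg wx -0.04 wy 0.04 axle tilt 0.053 open -0.001 F [-1.9 -0.9  5.2] M [-0.162  0.428 -0.005]
   M about stand x -0.295, y 0.350
clk 16.50 tcp mm [542.03 167.18  93.82] yaw -19.58 fix rot deg wx -0.06 wy 0.05 axle tilt 0.071 open -0.000 F [-2.3 -1.4  5.1] M [-0.185  0.487 -0.001]
   M about stand x -0.337, y 0.397
```

```bash
python3 -m inch '[[[0,-0.02,0.01,-0.07,0,-0.03,0]]]' >/dev/null
python3 -c "from h import *;sm()"
python3 -m inch '[[[0,-0.03,0.01,-0.1,-0.04,0.04,0]]]' >/dev/null
python3 -c "from h import *;sm()"
python3 -m inch '[[[0,-0.03,0.01,-0.13,-0.04,0.04,0]]]' >/dev/null
python3 -c "from h import *;sm()"
```

```text
clk 16.60 tcp mm [542.1  167.2   93.74] yaw -19.59 fix rot deg wx -0.07 wy 0.12 axle tilt 0.107 open -0.000 F [-2.6 -2.4  8.6] M [-0.289  0.616  0.037]
   M about stand x -0.477, y 0.485
clk 16.70 tcp mm [542.26 167.16  93.69] yaw -19.60 fix rot deg wx -0.06 wy 0.13 axle tilt 0.103 open -0.002 F [-2.4 -2.  11.9] M [-0.369  0.815  0.015]
   M about stand x -0.619, y 0.646
clk 16.80 tcp mm [542.51 167.06  93.65] yaw -19.63 fix rot deg wx -0.06 wy 0.16 axle tilt 0.106 open -0.000 F [-4.3 -2.  14.4] M [-0.475  1.048 -0.021]
   M about stand x -0.797, y 0.830
```

```bash
python3 -m inch '[[[0,-0.05,0.03,-0.14,-0.2,0.12,0]]]' >/dev/null
python3 -c "from h import *;sm()"
python3 -m inch '[[[0,-0.05,0.03,-0.16,-0.15,0.1,0]]]' >/dev/null
python3 -c "from h import *;sm()"
```

```text
clk 16.90 tcp mm [542.59 167.09  93.63] yaw -19.66 fix rot deg wx 0.10 wy 0.10 axle tilt -0.061 open 0.004 F [-4.6 -2.5 14.2] M [-0.579  1.173 -0.027]
   M about stand x -0.937, y 0.914
clk 17.00 tcp mm [542.73 167.05  93.63] yaw -19.69 fix rot deg wx 0.22 wy 0.08 axle tilt -0.181 open 0.000 F [-4.2 -2.4 15.5] M [-0.609  1.161 -0.038]
   M about stand x -0.961, y 0.892
```

```bash
python3 -m inch '[[[0,-0.08,0.04,-0.19,0.1,0.1,0],[0,-0.08,0.04,-0.2,0.05,0.05,0]]]' >/dev/null
python3 -c "from h import *;sm()"
python3 -m inch '[[[0,-0.08,0.04,-0.21,0.05,0.05,0],[0,-0.08,0.04,-0.21,0.05,0.05,0]]]' >/dev/null
python3 -c "from h import *;sm()"
```

```text
clk 17.20 tcp mm [542.9  167.    93.57] yaw -19.76 fix rot deg wx -0.01 wy 0.13 axle tilt 0.056 open 0.002 F [-4.8 -3.1 18.1] M [-0.794  1.374 -0.029]
   M about stand x -1.206, y 1.031
clk 17.40 tcp mm [543.31 166.86  93.6 ] yaw -19.86 fix rot deg wx -0.22 wy 0.27 axle tilt 0.303 open -0.001 F [-5.4 -2.8 18. ] M [-0.725  1.337  0.026]
   M about stand x -1.128, y 1.019
```

```bash
python3 -m inch '[[[0,-0.1,0.05,-0.21,-0.1,0.15,0.1],[0,-0.1,0.05,-0.22,-0.1,0.1,0.05],[0,-0.1,0.05,-0.22,-0.05,0.1,0.05],[0,-0.1,0.05,-0.22,-0.05,0.05,0.05]]]' >/dev/null
python3 -c "from h import *;sm()"
python3 -m inch '[[[0,-0.1,0.05,-0.22,0,0,0.05],[0,-0.1,0.05,-0.22,0,0,0.05],[0,-0.1,0.05,-0.22,0,0,0.05],[0,-0.1,0.05,-0.22,0,0,0.05]]]' >/dev/null
python3 -c "from h import *;sm()"
```

```text
clk 17.80 tcp mm [543.6  166.74  93.63] yaw -19.80 fix rot deg wx -0.14 wy 0.39 axle tilt 0.264 open 0.003 F [-5.8 -3.4 19.2] M [-0.731  1.322  0.008]
   M about stand x -1.130, y 1.003
clk 18.20 tcp mm [544.12 166.53  93.7 ] yaw -19.81 fix rot deg wx -0.36 wy 0.94 axle tilt 0.653 open 0.003 F [-5.2 -3.8 19.1] M [-0.761  1.312  0.006]
   M about stand x -1.155, y 0.984
```

I held about 18–19 N for over a second, and the residual lever is within about ±6 mm of the middle. Now lift off and check.

```bash
python3 -m inch '[[[0,0,0,0.1,0,0,0],[0,0,0,0.5,0,0,0],[0,0,0,2,0,0,0],[0,0,0,3,-0.3,0.8,0],[0,0,0,4,0,0,0],[0,0,0,4,0,0,0],[0,-1,-2,3,0,0,0],[0,-1,-4,0,0,0,0],[0,-1,-4,0,0,0,0],[0,0,0,0,0,0,0],[0,0,0,0,0,0,0]]]' >/dev/null
python3 - <<'E'
from h import *
st();im,d,W=cloud("wrist"); im0,_,Wt=cloud("top"); A=np.load('/tmp/top.npz')['im'].astype(int)
save('w5.png',np.hstack([im[:,60:460],cv2.resize(im0[165:255,145:225],None,fx=384/90,fy=384/90)]),1.05)
a=np.radians(-19.45);X=np.array([np.cos(a),np.sin(a)]);Y=np.array([-X[1],X[0]]);c=np.array([541.1,167.6])
w=W[:340].reshape(-1,3)*1000;w=w[np.isfinite(w[:,2])];x=(w[:,:2]-c)@X;y=(w[:,:2]-c)@Y;z=w[:,2]
k=(abs(z-13)<3.5)&(abs(y)<75)&(abs(x)<55);print('plate z',np.median(z[k]),'x',x[k].min(),x[k].max(),'y',y[k].min(),y[k].max())
for lo,hi in((-68,-59),(-48,-43),(43,48),(59,68)):
    q=(z>60)&(z<90)&(abs(x)<5)&(y>lo)&(y<hi)
    if q.sum()>8:print(lo,hi,'axle x',np.round([x[q].min(),x[q].max()],1),'ztop',np.percentile(z[q],[50,90,97]),q.sum())
k=(z>60)&(z<85)&(abs(x)<4);print('ends y',y[k].min(),y[k].max())
q=(abs(x)<6)&(abs(y)<30)&(z>80);
from numpy.linalg import lstsq
C=lstsq(np.c_[x[q],y[q],np.ones(q.sum())],z[q],rcond=None)[0];print('hatch plane slopes deg x,y',np.degrees(C[:2]),'z',C[2])
for n,(u0,v0,u1,v1) in dict(tin=(265,115,305,155),vial=(230,105,252,132),wt=(250,160,268,180)).items():
    print(n,np.abs(im0[v0:v1,u0:u1].astype(int)-A[v0:v1,u0:u1]).mean())
E
```

```text
clk 19.30 tcp mm [510.83  64.01 266.71] yaw -19.67 fix rot deg wx 0.02 wy 0.09 axle tilt 0.010 open 0.000 F [ 0.1  1.1 -0.8] M [ 0.059 -0.026  0.048]
plate z 12.868137782782865 x -46.07706518889483 46.05916134317465 y -70.29536627023363 58.82288889384349
-68 -59 axle x [-4.9  3.9] ztop [73.94512539 75.04944531 75.44417739] 89
-48 -43 axle x [-4.7  4.9] ztop [74.07844502 75.08309505 75.57524927] 52
43 48 axle x [-4.4  4.5] ztop [73.51254277 75.23966093 75.41098505] 27
ends y -70.38730321414872 44.787795814726614
hatch plane slopes deg x,y [-5.00490974 -0.23526014] z 95.71858595317256
tin 12.996458333333333
vial 26.910774410774412
wt 13.348148148148148
```

View pics/w5.png

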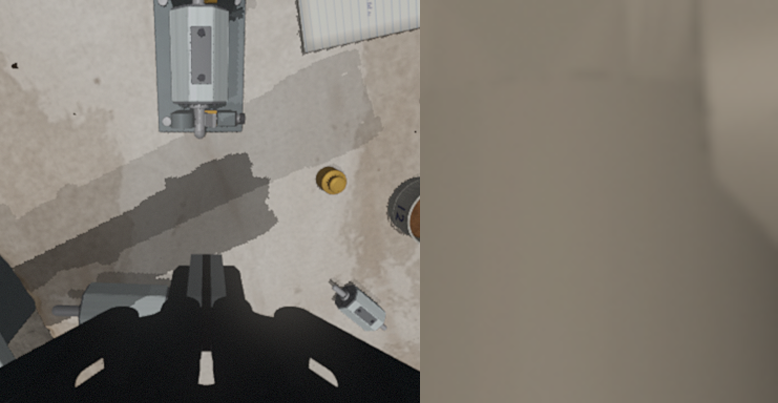

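Both axle ends read the same height (surface 75.1–75.4 mm), and the centre line is about 0.3 mm above nominal home relative to the plate. The fingers are clear, and the weight and tin stand undisturbed in the wrist view. I'll hand in now.

```bash
python3 -c "from h import *;print(robot.job_done());st()"
```

```text
the job is handed in; nothing more can be done
None
the job is handed in; nothing more can be done
```

The middle-sized barrel is back in its stand, with both axle ends on the pads by the camera, and the job is handed in. No verdict was reported.

**What I did:** I gripped the barrel at 45 N, carried it over level, and lowered both axle ends past the leaves onto the slot floors (about 12 N read at first touch). I then let go and pushed down on the hatch centre with shut fingers, holding 18–19 N for about 1 s. The robot then moved well clear, at about 19 s on the clock.

**Last checks:**
- **Seating:** both axle ends read the same height to within about 0.3 mm. The centre line is about 0.3 mm above nominal home, against a limit of 1.5 mm.
- **Position:** the axle lies at stand x ≈ 0, and the barrel is within about 1 mm of the middle along the axle.
- **Release:** the wrist force was back to about zero.

**Weak or failed checks:**
- **Even push:** the load on each pad could not be read directly. I inferred it from the wrist moment, which put the push within about 8 mm of the middle, or roughly 7–9 N per pad.
- **Roll:** the hatch now appears rolled about 5° around the axle, from drag during the push.
- **Bystanders:** the arm hid the final top view, so its comparison was useless. In the last wrist picture the weight and the tin look undisturbed. The vial was not in that view, though the arm never went near it.

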